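# Set a hold-down to running clearance over an oak rail

### The arm

A 6-joint arm with a two-finger parallel gripper is mounted at the origin on the work surface. World frame = base frame: x ahead of the robot, y to its left, z up, the work surface at z = 0. Lengths are in m, angles in rad, forces in N, time in s.
With the tool pointing down it reaches from about 0.325 to 0.775 m from the base axis. Payload 5.5 kg.
Tool frame: the origin (TCP) lies between the finger pads; the fingertips stand 8 mm ahead of it and the grasp point (between the pads) lies 11 mm behind it (tcp_to_tips is the distance from the TCP to the fingertips, in m); z points along the fingers, y is the line along which they close (so a half turn about z gives the same grasp; the last joint's range is limited). The gripper opens to 88 mm and grips with 3 to 60 N. Pads are 20 mm wide; open, the fingers measure 115 mm over their backs; the gripper's body (75 mm by 178 mm) begins 61 mm behind the grasp point.
Start: joints at [-1.212, 0.091, 1.231, -0, 1.82, -0.057], TCP at [0.242, -0.549, 0.231] pointing down, gripper open.
Joint ranges: [-2.87, 2.87], [-0.86, 2.18], [0.17, 2.46], [-1.51, 4.65], [0.06, 2.69], [-2.65, 2.65]. Speed limits (rad/s): [2.57, 2.57, 3.01, 3.14, 3.14, 3.14].

### API

Orientations are given as a unit quaternion [w, x, y, z].
In Python, from bench import * gives the robot as it stands. Calls block until the motion is done:
- move_to(position, orientation): joint-space move of the TCP to a pose.
- move_l(position, speed=0.15, orientation=None): straight line of the TCP; orientation=None keeps the orientation; speed is the mean speed in m/s.
- movej(angles): joint-space move.
- gripper_open() and close(): open the fingers fully, or close them until they stop; the grip force is fixed at half the most.
- hold(seconds).
- inverse_kinematics(position, orientation): joint angles nearest the present ones, or None.
- state(): the state.
- get_image(name): name is "side" or "top" or "wrist"; returns a dict with "frame" (480x640x3 uint8, blue, green, red), "depth" (480x640 float32, m along the optical axis (not along the pixel's ray), 0 where there is no reading), "camera_matrix" (3x3 intrinsics, pixels), "view" (4x4, takes a point from world to camera coordinates). Camera axes: x right, y up, looking along -z (the intrinsics and any distortion apply to the point x, -y, -z); pixel columns grow to the right and rows downward; lengths in m; the calibration is good to about 2 mm. The wrist camera is an equidistant fisheye: a pixel r from the principal point sees the ray r / f radians off the axis. A picture is of the moment at which its call begins.
A pose or a line that the arm cannot do raises IKError and nothing moves.
- job_done(): hands the job in; it is judged then, once.
The state is a dict: "time": time; "joint_pos": joint angles; "dq": joint speeds; "joint_torque": joint torques, N m; "ee_pos": TCP position; "ee_rot": TCP orientation; "ft_force": force on the tool from outside, world axes, zero at the start; "moment": the same for the moment, N m; "finger_gap": finger opening in m; "finger_force": force on a finger pad.
Only numpy, scipy, OpenCV 4.12 (cv2) and the standard library are available. Lean on these libraries where they do the work, as an engineer would, in place of code of your own. Each camera call takes 0.05 s, during which the arm holds its last target. There are 200 camera calls.

### The job

Two identical screw hold-downs stand on the joiner's bench: one over a square oak rail, one over a round dowel. On the one over the square rail, turn the black adjustment ring clockwise (seen from above) until its pad touches the rail (the pointer comes to the index block and the ring stops), then back it off anticlockwise by two notches, so that the rail can slide, and let go. Leave the dowel's hold-down as it is set.

Things in the scene. Friction and masses are not known exactly. Their poses are not given: they have to be found in the camera images.
- rail_ring (a joint): Angle (rad) of the ring over the square rail. 0 = pad touches the rail, a hard stop. Grows as the ring turns anticlockwise seen from above (loosening), at most 1.65; starts at 1.05 to 1.45. One notch = 20 degrees (0.349): two notches back is 0.698. Notches are only seen, no detent. Light friction (0.12 N m); stays where left.
- rail_ring_grip (a point): Grip point of that ring, on its fixed vertical axis, 162 mm above the bench. Black disc 68 mm across, top at 138 mm, with an upright grey grip bar 60 long, 16 wide, 36 high (top at 174 mm) centred on it. Axes turn with the ring: x along the bar to the pointer (steel nib at the disc's edge; dark line on the bar's top at that end), y across the bar, z up.
- rail_rig: Hold-down over the square oak rail (45 x 45 mm, tenon at one end): grey C frame fixed to the bench, base 170 x 110 mm. Origin on the ring's axis at bench level; column at -x, z up. Under the ring a fixed 100 mm plate has dark ribs every 20 degrees, anticlockwise from the index block (8 mm, at +x), which the pointer faces at touch. Nothing is higher than the ring.
- dowel_ring_pointer (a point): Pointer tip of the ring on the other hold-down, over a round dowel 29 mm across: 38 mm from that ring's axis, 136 mm above the bench; x outwards from the axis, z up. Same ring, bar and frame. To be left as it is. Either hold-down may be left or right; their axes are at least 0.34 m apart.
Not all that is in view belongs to the job. Leave any pink look-alike of the rail_rig alone.

How it is judged:
On the way, in this order (a step that is already met when the one before it is completed fails the run):
1. the ring over the square rail is turned clockwise to touch (within half a notch of the stop) (value of joint rail_ring below 0.17 rad), for 0.1 s.
2. that ring is backed off two notches (40 degrees, within 10) (value of joint rail_ring between 0.523 and 0.873 rad), for 0.2 s.
At the end, for the whole second after the job is handed in: The ring over the square rail, after having been turned to touch, rests two notches (40 degrees, within 10 degrees) anticlockwise of touch, at rest and released; the dowel ring's pointer is within 12 mm of where it started (all of step 2 and velocity of joint rail_ring between -0.1 and 0.1 rad/s and distance of dowel_ring_pointer from where it was at the start of the episode below 0.012 m).
It fails at once if the dowel's hold-down is turned (its pointer moves more than 12 mm) (distance of dowel_ring_pointer from where it was at the start of the episode above 0.012 m).
It also fails if it takes over 35 s, if anything falls off the work surface, if the arm or the gripper's body presses on something with over 40 N, if the wrist force passes 120 N, or if a joint passes its speed limit or range.

## Working session

There is one attempt and no reset: what is moved stays moved. The work goes in short steps, each a Python script; the robot and the scene stay as the last script left them, time stands still between calls to the robot, and variables do not carry over. Pictures are saved under pics/ and viewed, at most 10 in all, crops included, and the job is handed in when it is done.

```bash
mkdir -p pics
python3 - <<'E'
from bench import *
import cv2,numpy as np
for n in("top","side"):
    d=get_image(n);cv2.imwrite(f"pics/{n}0.png",d["frame"]);np.savez(f"{n}0.npz",**d)
    print(n,d["camera_matrix"].tolist(),np.round(d["view"],3).tolist(),(d["depth"]>0).mean())
print([k for k in d])
E
```

```text
top [[610.8616404888113, 0.0, 323.95968328176576], [0.0, 610.8616404888113, 245.24918351043323], [0.0, 0.0, 1.0]] [[-0.026, -1.0, 0.014, 0.006], [0.991, -0.024, 0.132, -0.472], [-0.131, 0.017, 0.991, -1.219], [0.0, 0.0, 0.0, 1.0]] 0.99611328125
side [[480.3179089666227, 0.0, 321.4377640660133], [0.0, 480.3179089666227, 235.93493463436232], [0.0, 0.0, 1.0]] [[-0.998, -0.066, -0.008, 0.453], [0.03, -0.557, 0.83, -0.111], [-0.059, 0.828, 0.558, -0.806], [0.0, 0.0, 0.0, 1.0]] 0.9958528645833333
['frame', 'depth', 'camera_matrix', 'view']
```

View pics/top0.png

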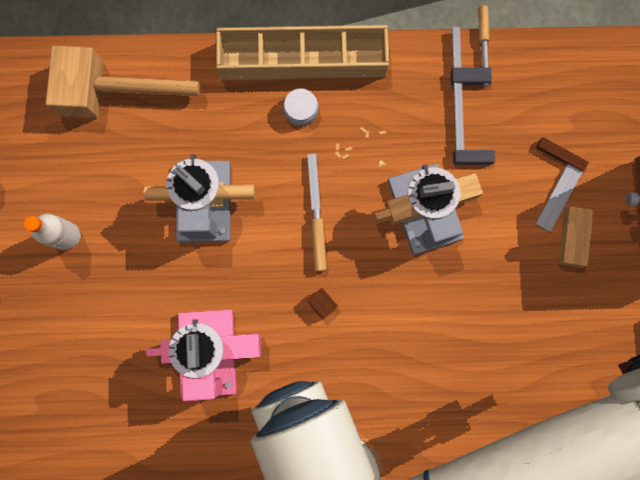

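View pics/side0.png

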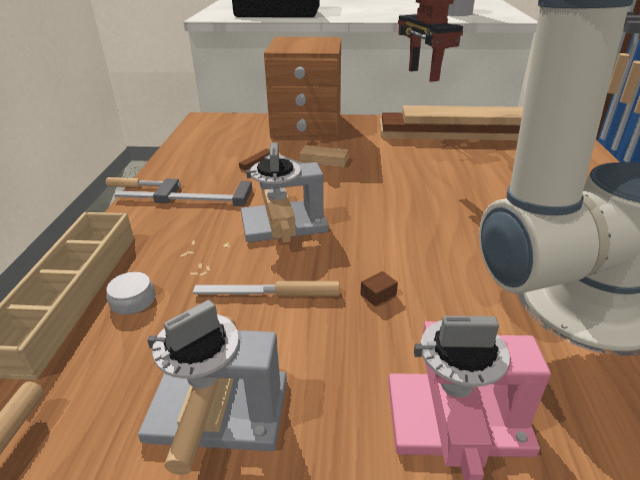

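The top view shows the pink look-alike at about (197,350). The grey rig at (192,183) holds a round dowel. The grey rig at (435,190) holds the square rail with its tenon, and the side view agrees: near rig dowel, far rig square. The target is therefore the right-hand rig.

```bash
cat > h.py <<'E'
import cv2,numpy as np
def cloud(d):
    K=d["camera_matrix"];z=d["depth"];v,u=np.mgrid[:480,:640]
    c=np.stack([(u-K[0,2])/K[0,0]*z,-(v-K[1,2])/K[1,1]*z,-z],-1)
    V=d["view"];return (c-V[:3,3])@V[:3,:3]
def ray(d,uv,h):
    K=d["camera_matrix"];V=d["view"];R=V[:3,:3]
    c=-R.T@V[:3,3];r=R.T@np.array([(uv[0]-K[0,2])/K[0,0],-(uv[1]-K[1,2])/K[1,1],-1])
    return c+r*(h-c[2])/r[2]
def ring(d,cx,cy,rad=0.07):
    P=cloud(d);g=d["frame"].max(2);near=(np.hypot(P[...,0]-cx,P[...,1]-cy)<rad)&(d["depth"]>0)
    bar=near&(P[...,2]>.166)
    out={}
    uv=np.argwhere(bar)[:,::-1]
    q=np.array([ray(d,p,.174)[:2] for p in uv])
    (c,s,a)=cv2.minAreaRect((q*1000).astype(np.float32));out["bar"]=(np.round(c,1),np.round(s,1),a,len(q))
    m=q.mean(0);w,v=np.linalg.eigh(np.cov(q.T));out["pca"]=(m,np.degrees(np.arctan2(v[1,1],v[0,1])))
    pl=near&(P[...,2]>.112)
    uv=np.argwhere(pl&(P[...,2]<.136)&(g>120))[:,::-1]
    q=np.array([ray(d,p,.124)[:2] for p in uv]);(c,r)=cv2.minEnclosingCircle((q*1000).astype(np.float32))
    out["plate"]=(np.round(c,1),r,len(q),np.percentile(P[...,2][pl],[5,25,50,75]).round(3))
    return out
E
python3 - <<'E'
import sys;sys.path.insert(0,'.')
from h import *
d=dict(np.load("top0.npz"))
P=cloud(d);print(P[190,435],P[183,192])
p=ray(d,(435,190),.17);print(p);print(ring(d,*p[:2]))
c=d["frame"][140:260,370:500];cv2.imwrite("pics/crop.png",cv2.resize(c,(780,600) if 0 else (650,600),interpolation=cv2.INTER_CUBIC))
E
```

```text
[ 0.55145692 -0.21049633  0.17197149] [0.57467143 0.23551791 0.17180065]
[ 0.55189309 -0.21090205  0.17      ]
{'bar': (array([ 555.4, -215. ]), array([16.6, 60.5]), 7.37685489654541, 284), 'pca': (array([ 0.55537904, -0.21492418]), np.float64(97.0660837612077)), 'plate': (array([ 548.2, -212.1]), 66.11163330078125, 1229, array([0.12 , 0.126, 0.13 , 0.138]))}
```

View pics/crop.png

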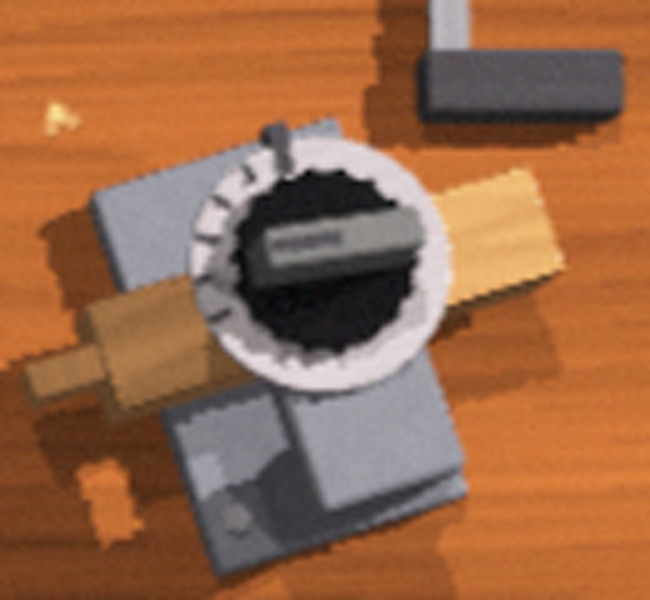

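Zoomed in, the pointer line is on the bar's left end (crop (270,243), towards world +y). The index block is at crop (278,135). I'll check the index angle, cross-check the axis in the side view, and check wrist IK.

```bash
cat >> h.py <<'E'
from scipy.spatial.transform import Rotation as Ro
def quat(yaw):
    q=(Ro.from_euler('z',yaw,degrees=True)*Ro.from_euler('x',180,degrees=True)).as_quat();return [float(q[3]),*map(float,q[:3])]
E
python3 - <<'E'
import sys;sys.path.insert(0,'.')
from h import *
from bench import *
d=dict(np.load("top0.npz"));s=dict(np.load("side0.npz"))
c=np.array([.5554,-.2149])
for h in(.122,.13,.136):
    i=ray(d,(370+278/5,140+140/5),h)[:2]-c;print("index",h,np.degrees(np.arctan2(i[1],i[0])),np.hypot(*i))
print("side",ring(s,*c))
# disc: dark pixels
P=cloud(d);near=np.hypot(P[...,0]-c[0],P[...,1]-c[1])<.06
m=near&(d["frame"].max(2)<60)&(abs(P[...,2]-.138)<.006)
q=np.array([ray(d,p,.138)[:2] for p in np.argwhere(m)[:,::-1]]);print("disc",cv2.minEnclosingCircle((q*1000).astype(np.float32)))
for y in(97,57,17,-83,-123,-163):
    q=inverse_kinematics([*c,.152],quat(y));print(y,None if q is None else np.round(q,3))
E
```

```text
index 0.122 11.30886879944424 0.051932062127772335
index 0.13 13.489711966608843 0.050234535517325894
index 0.136 15.222638023848148 0.049012017330340406
side {'bar': (array([ 557.4, -206.3]), array([13.6, 70.8]), 8.154698371887207, 120), 'pca': (array([ 0.55714877, -0.20684253]), np.float64(98.4405170315539)), 'plate': (array([ 546.5, -222.2]), 63.69480895996094, 511, array([0.117, 0.126, 0.129, 0.138]))}
disc ((556.1744384765625, -215.52053833007812), 35.1795654296875)
97 [-0.426  0.077  1.384  0.     1.68  -0.548]
57 [-0.426  0.077  1.384 -0.     1.68   0.15 ]
17 [-0.426  0.077  1.384 -0.     1.68   0.848]
-83 [-0.426  0.077  1.384 -0.     1.68   2.593]
-123 None
-163 [-0.426  0.077  1.384  0.     1.68  -2.294]
```

Run:
```python
import sys;sys.path.insert(0,'.')
from h import *
from bench import *
c=[.5558,-.2152]
move_to([*c,.29],quat(97.))
move_l([*c,.153],speed=.12)
d=get_image("wrist");cv2.imwrite("pics/w.png",d["frame"])
s=state();print(s["time"],s["ee_pos"],s["ft_force"],s["moment"])
close()
s=state();print(s["time"],s["ee_pos"],s["finger_gap"],s["finger_force"],s["ft_force"],s["moment"])
q0=np.array(s["joint_pos"])
for k in range(1,20):
    q=q0.copy();q[5]+=np.radians(5*k);movej([*map(float,q)])
    s=state();print(5*k,round(s["time"],2),np.round(s["joint_pos"][5]-q0[5],3),np.round(s["ft_force"],1),np.round(s["moment"],2),round(s["finger_gap"],4))
    if abs(s["moment"][2])>.6 or np.linalg.norm(s["ft_force"])>40 or s["time"]>18: break
```

```text
3.1333 [ 0.55625252 -0.21540477  0.15422277] [ 0.33497596  0.19398278 -0.58006284] [-0.01018141 -0.08001286  0.02700149]
4.2333 [ 0.5572515  -0.21500697  0.15300433] 0.01584845041713728 29.984849095344543 [ 6.75418983  0.00748821 -2.14178422] [-0.0350454  -1.02271061  0.10951919]
5 4.48 0.085 [ 2.6 -0.4 -0.3] [-0.07 -0.17 -0.1 ] 0.016
10 4.73 0.171 [ 4.7 -0.2 -0.4] [-0.09 -0.48 -0.06] 0.016
15 4.98 0.259 [ 5.3 -0.9 -0.1] [-0.11 -0.61 -0.13] 0.016
20 5.23 0.346 [ 6.6 -0.5 -1.7] [-0.07 -0.8  -0.09] 0.0158
25 5.48 0.433 [ 6.8 -0.8 -2.1] [-0.14 -0.89 -0.18] 0.0159
30 5.73 0.52 [ 8.5 -1.4 -2.4] [-0.2  -1.03 -0.14] 0.0157
35 5.98 0.608 [ 9.7 -1.9 -2.5] [-0.19 -1.16 -0.14] 0.0156
40 6.23 0.695 [10.1 -1.2 -3.3] [-0.29 -1.2  -0.11] 0.0155
45 6.48 0.782 [11.5 -2.6 -3.4] [-0.36 -1.37 -0.07] 0.0157
50 6.73 0.869 [11.8 -3.2 -3.1] [-0.48 -1.45 -0.09] 0.0161
55 6.98 0.957 [12.2 -3.6 -3.5] [-0.46 -1.58 -0.14] 0.0158
60 7.23 1.044 [12.7 -5.  -4.4] [-0.51 -1.65 -0.13] 0.0159
65 7.48 1.131 [13.1 -4.3 -4.7] [-0.62 -1.76 -0.09] 0.0156
70 7.73 1.219 [13.5 -5.6 -5.2] [-0.74 -1.79 -0.11] 0.0159
75 7.98 1.306 [13.4 -5.3 -5.2] [-0.82 -1.89 -0.11] 0.0155
80 8.23 1.393 [14.  -6.6 -5.5] [-0.98 -1.92 -0.02] 0.0161
85 8.48 1.479 [12.5 -7.6 -4.8] [-1.26 -1.84  0.78] 0.0165
```

View pics/w.png

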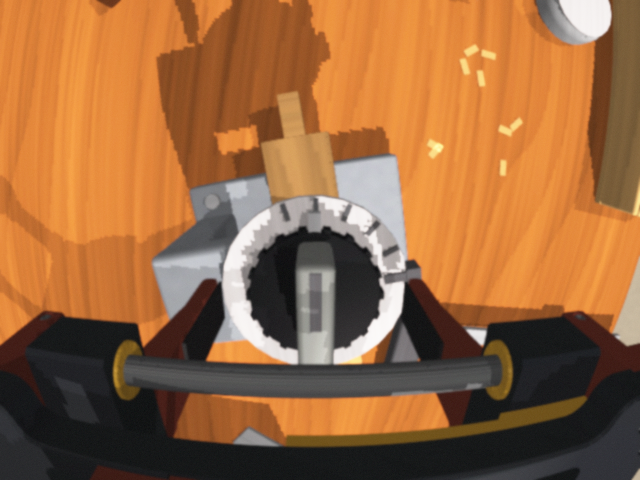

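The wrist view before closing shows the fingers straddling the bar at about (315,300). The moment then jumped near 80–85° of turning, which agrees with the vision estimate of the stop. Next I back off 40° and release.

Run:
```python
import sys;sys.path.insert(0,'.')
from h import *
from bench import *
hold(.3);s=state();print(s["joint_pos"][5],s["moment"])
d=get_image("wrist");cv2.imwrite("pics/w1.png",d["frame"])
q=np.array(s["joint_pos"]);q6=q[5]
for f in np.linspace(.1,.77,6):
    q[5]=q6-f;movej([*map(float,q)])
s=state();print(s["time"],s["joint_pos"][5],s["moment"],s["ft_force"])
gripper_open();hold(.2)
p=s["ee_pos"];move_l([float(p[0]),float(p[1]),.29],speed=.12)
move_to([.40,-.45,.29],quat(57.))
d=get_image("top");P=cloud(d);np.savez("top1.npz",**d)
print(ring(d,.556,-.215),state()["time"])
c=d["frame"][140:260,370:500];cv2.imwrite("pics/crop1.png",cv2.resize(c,(650,600),interpolation=cv2.INTER_CUBIC))
```

```text
0.929604888939713 [-1.27959061 -1.85437809  0.843819  ]
10.375 0.1651751024857401 [1.27084978 0.36602052 0.13126785] [-0.38072486  4.52834753  0.27261393]
{'bar': (array([ 555.1, -214.9]), array([59.8, 17.6]), 56.146541595458984, 292), 'pca': (array([ 0.55522757, -0.21506084]), np.float64(56.4000426516575)), 'plate': (array([ 550.4, -216.3]), 64.58136749267578, 1227, array([0.12 , 0.126, 0.13 , 0.138]))} 14.1833
```

View pics/crop1.png

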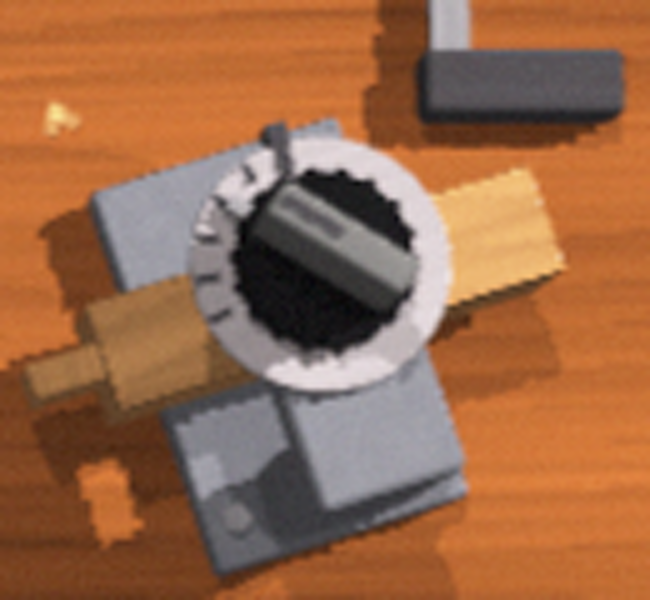

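View pics/w1.png

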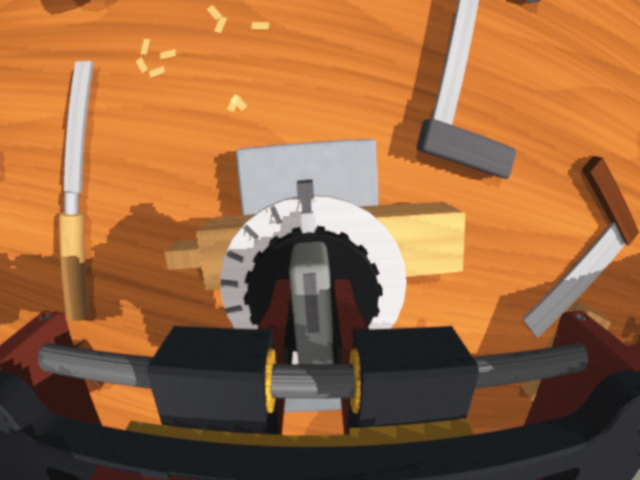

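At touch, the wrist view shows the pointer at (305,225) facing the index block at (305,190). After backing off, the bar sits at 56.4°. The index is at about 15–17°, so the ring is about 40° off touch, and it is released.

```bash
python3 -c "
from bench import *
print(job_done())"
```

```text
the job is handed in; nothing more can be done
None
```

I turned the square-rail ring clockwise to its stop, backed it off by about 40° (two notches, measured from the top camera) and released it; I never touched the dowel hold-down, and I handed the job in after about 14 s, with no verdict shown.

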